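Clamp a hub blank in the drilling fixture

TASK

Get the dark, undrilled hub blank ready for drilling: set it down gently, flange down, on the drilling fixture's plate between the pusher and the vee. Turn the black torque knob clockwise until it clicks, so that the hub is pushed fully home in the vee, and only then swing the blue-handled toggle clamp over centre so that it stays locked down on the hub. Leave the other things on the bench and on the fixture where they are, and let go of everything.

Things in the scene. Friction and masses are not known exactly. Their poses are not given: they have to be found in the camera images.
- hub: The blank hub to be drilled: dark grey cast iron, undrilled. Round flange 84 mm across, 12 mm thick, with a round boss 36 mm across and 30 mm tall on its middle (42 mm tall in all), 0.25 to 0.5 kg; flange down, loose on the bench (z = 0). Origin: centre of its underside. Its turn about its own axis does not matter. Grip it by the boss.
- home (a point): On the top of the fixture's steel plate, 16 mm above the bench: where the middle of the hub's underside lies when the flange is fully home in the vee. Fixture axes: x from knob to vee, y from hub to toggle clamp, z up. The fixture is bolted down; place and yaw vary. Set the hub down 7 mm short of home (x = -7 mm, y = 0, each give or take 2); the pusher slides it home.
- vee (a point): Corner of the 90 degree vee that locates the flange, on the plate's top, 59 mm along the fixture's x from home, same axes. Two dark steel blocks, 14 mm high above the plate, touch the flange at +45 and -45 degrees from the fixture's x, seen from home. Fingers opened wider than 60 mm round the boss must stay above the blocks.
- nose_face (a point): Middle of the front face of the pusher's brass nose, 24 mm wide, 12 mm tall, top 14 mm above the plate, sprung (5 N/mm). At the start it stands 51 to 54 mm short of home, so the flange (42 mm radius) has 9 to 12 mm of room between nose and vee. The knob drives it towards the vee.
- knob_grip (a point): On the vertical axis of the black torque knob, 84 mm above the bench, 115 mm short of home (x = -115 mm, y = 0), on a green housing 72 x 56 mm. Bar grip 52 mm long, 14 mm thick, from 61 to 89 mm above the bench, on a skirt 46 mm across: pinch it from above. The point turns with the knob; the bar lies 0.69 rad anticlockwise from above of its x axis, which at knob angle 0 is the fixture's x.
- knob (a joint): Angle of the torque knob, rad; grows clockwise seen from above. Starts at 0 to 0.1. It drives the nose towards the vee: resistance builds (up to about 0.4 N m) to dead centre at 1.00, then the knob clicks on by itself into its detent against the stop at 1.30 and stays when let go. Let go before 1.00 it may spring back. In the detent the nose holds the hub with about 12 N.
- handle_grip (a point): Middle of the blue round grip of the toggle clamp's handle, 20 mm thick, 70 mm long, 80 mm from the handle's pivot; moves with the handle. Pinch it from above, fingers on either side along the fixture's x, or push it. From the pivot this point lies 79 mm along the fixture's y and 11 mm up with the clamp open; 4 mm towards the hub and 80 mm up with it shut.
- handle_pivot (a point): Pivot of the clamp's handle on the clamp's base: 148 mm along the fixture's y from home, 69 mm above the bench, at the fixture's x = 0. The handle turns about the fixture's x axis through this point. With the clamp open its arm stands upright between the hub and this point, 90 to 120 mm along y from home, its top about 190 mm above the bench.
- clamp_handle (a joint): Angle of the clamp's handle, rad: 0 is open (handle nearly level, pointing away from the hub, arm upright). It grows as the handle swings up and towards the hub. Past about 0.5 the arm's weight carries it on until the rubber foot rests on the boss at about 1.2; then push it towards the hub (up to 6 N at the grip) past dead centre at 1.40 to its stop, 1.48, handle upright, where it stays.
- spindle: Sprung spindle with a rubber foot, 17 mm across, at the end of the clamp's arm; it presses on the top of the hub's boss when the clamp is shut. Origin: middle of the foot's face.
- done_hub: A finished hub, bystander: same size as the blank, but bright aluminium-coloured, with four dark drilled holes in the flange and a dark bore. Loose. Origin: centre of its underside.
- oil: Orange oil bottle with black cap, bystander, 54 mm across, 165 mm tall, loose. Origin: centre of its underside.
- bush: Brass drill bush, bystander, 24 mm across and 22 mm tall, standing loose on the fixture's plate beside the pusher housing. Origin: centre of its underside.
- chuck_key: Steel T-shaped chuck key, bystander, about 54 x 46 mm, 10 mm thick, lying loose on the fixture's plate on the clamp's side of the knob. Origin: underside, middle of its crossbar.
- screwdriver: Screwdriver, bystander, lying loose on the bench near the robot. Origin: its underside.
- hammer: Hammer, bystander, lying loose on the bench to the left of the fixture. Origin: its underside.
- paste: Yellow jar with a steel lid, bystander, 64 mm across, 60 mm tall, standing loose beyond the fixture. Origin: centre of its underside.
- square: Machinist's square, bystander, dark stock 76 x 18 x 16 mm and thin blade 100 mm long, lying loose on the right at the back. Origin: underside, middle of the stock.
There are look-alikes about, which are no part of the job. Of the things that look like the hub, the middle-sized one is meant.

How it is judged (in metres and radians):
On the way, in this order (a step that is already met when the one before it is completed fails the run):
1. the blank hub stands flange down on the fixture's plate between pusher and vee, let go (horizontal distance between hub and home below 0.02 m and z of hub in the frame of home below 0.003 m and angle between hub's own z axis and vertical below 0.05 rad and contact force between the fingers and hub below 0.1 N and value of joint knob below 0.9 rad), for 0.2 s.
2. the torque knob has clicked into its detent and the hub is home in the vee within 2 mm, the clamp still open (value of joint knob above 1.2 rad and horizontal distance between hub and home below 0.002 m and z of hub in the frame of home below 0.003 m and angle between hub's own z axis and vertical below 0.05 rad and value of joint clamp_handle below 0.5 rad), for 0.2 s.
3. the toggle clamp is over centre and presses on the hub (value of joint clamp_handle above 1.43 rad and contact force between spindle and hub above 2.5 N), for 0.2 s.
At the end, for the whole second after the job is handed in: The blank hub lies flat on the plate, its axis within 2 mm of home in the vee; the knob rests in its detent (joint above 1.2); the clamp's handle is over centre (joint above 1.43) with the rubber foot pressing on the hub by more than 2.5 N; all at rest and let go (all of step 3 and value of joint knob above 1.2 rad and horizontal distance between hub and home below 0.002 m and z of hub in the frame of home below 0.003 m and angle between hub's own z axis and vertical below 0.05 rad and linear speed of hub below 0.02 m/s and velocity of joint each of knob, clamp_handle below 0.1 rad/s); the robot touches nothing.
It fails at once if the hub is dropped (falls free by more than about 10 mm) (contact force between anything else and hub below 0.05 N and linear speed of hub above 0.45 m/s).
It fails at once if the hub is tipped over (angle between hub's own z axis and vertical above 0.7 rad).
It fails at once if one of the bystanders is shifted by more than 25 mm or tipped (distance of any of done_hub, oil, bush, chuck_key, screwdriver, hammer, paste, square from where it was at the start of the episode above 0.025 m or angle between any of oil, paste, done_hub, bush's own z axis and vertical above 0.5 rad).
It also fails if it takes over 67 s, if anything falls off the work surface, if the arm or the gripper's body presses on something with over 40 N, if the wrist force passes 120 N, or if a joint passes its speed limit or range.

ROBOT

A 7-joint arm with a two-finger parallel gripper is mounted at the origin on the work surface. World frame = base frame: x ahead of the robot, y to its left, z up, the work surface at z = 0. Lengths are in m, angles in degrees, forces in N, time in s.
With the tool pointing down it reaches from about 0.425 to 0.875 m from the base axis. Payload 4.7 kg.
Tool frame: the origin (TCP) lies at the very end of the fingers, on their centre line; the grasp point (between the pads) lies 19 mm behind it; y points along the fingers, z is the direction in which the jaws open and shut, and the axes are right-handed (so a half turn about y gives the same grasp; the last joint's range is limited). The gripper opens to 87 mm and grips with 3 to 60 N. Pads are 19 mm wide; open, the fingers measure 117 mm over their backs; the gripper's body (75 mm by 190 mm) begins 51 mm behind the grasp point.
Start: joints at [64.463, 18.392, -4.016, 83.108, 1.295, 78.541, -3.26], TCP at [0.288, -0.583, 0.223] pointing down, gripper open.
Joint ranges: [-163.93, 163.93], [-17.29, 119.83], [-79.2, 71.16], [3.27, 140.29], [-89.18, 269.18], [5.43, 117.66], [-154.24, 154.24]. Speed limits (degrees/s): [147.25, 147.25, 180, 180, 180, 180, 180].

INTERFACE

Orientations are given as [roll, pitch, yaw] about the fixed x, y, z axes, in that order (R = Rz(yaw) Ry(pitch) Rx(roll)).
In Python, from cell import env gives the robot as it stands.
- The arm moves only by the shell command python3 -m pendant 'ROWS' [FORCE]. ROWS is JSON, one flat list of numbers, 7 for each row, row after row: the shift along the world's x, y, z in units of 40 mm (1.0 is 40 mm), then the turn, a rotation vector about the world's x, y, z in units of 10 degrees (1.0 is 10 degrees), then the finger opening in mm, from 0 to 87. In form: [x, y, z, wx, wy, wz, jaw, x, y, z, wx, wy, wz, jaw, ...]. A call has 1 to 10 rows; each row shifts and turns the commanded pose from where the row before left it; what a row does not reach is not made up. A row lasts 1/8 s, in which the tool goes at most 62.5 mm and 10.7 degrees, less where a joint would pass 70% of its speed; a pose out of reach is approached as far as the arm can. A call is refused whole if a number of a shift passes 1 or a number of a turn 1, either way. A call with a gripper value outside its range is refused whole. The fingers move at their own pace and stop on an object; FORCE is the grip in N (left out, the last holds). Time passes only in rows, so rows that do not move let the fingers close. It gives the time, the measured TCP pose, the force and the opening at its end, in the units of the state.
- env.get_obs(): the state, without advancing time (a new reading comes with each control period).
- env.read_camera(name): name is "scene" or "top"; returns a dict with "image" (420x560x3 uint8, red, green, blue), "fx", "fy", "cx", "cy" (pixels), "cam_to_world" (4x4, takes a point from camera to world coordinates). Camera axes: x right, y up, looking along -z (the intrinsics and any distortion apply to the point x, -y, -z); pixel columns grow to the right and rows downward; lengths in m; the calibration is good to about 2 mm. A picture is of the moment at which its call begins. There is no depth.
- env.sign_off(): hands the job in, once; it reports no verdict.
The state is a dict: "time_s": time; "qpos": joint angles; "joint_velocities": joint speeds; "effort": joint torques, N m; "tool_pos": TCP position; "tool_rot": TCP orientation; "force": force on the tool from outside, world axes, zero at the start; "wrist_torque": the same for the moment, N m; "grip_width": finger opening in m.
Only numpy, scipy, OpenCV 4.12 (cv2) and the standard library are available. Lean on these libraries where they do the work, as an engineer would, in place of code of your own. Each camera call takes 0.05 s, during which the arm holds its last target.

## Working session

There is one attempt and no reset: what is moved stays moved. The work goes in short steps, Python scripts to look and compute and a shell command to move; the robot and the scene stay as the last step left them, time stands still between calls to the robot, and variables do not carry over. Pictures are saved under pics/ and viewed, and the job is handed in when it is done.

```bash
mkdir -p pics; ls
python3 - <<'E'
from cell import env
import cv2
print(env.get_obs())
for n in ["scene","top"]:
    d=env.read_camera(n)
    cv2.imwrite(f"pics/{n}0.png",d["image"][:,:,::-1])
    print({k:v for k,v in d.items() if k!="image"})
E
```

```text
pics
{'time_s': 0.0, 'qpos': array([64.46249717, 18.4375796 , -4.01632013, 83.17694994,  1.29310211,
       78.54131632, -3.26135801]), 'joint_velocities': array([ 0.01844359, -0.11312682,  0.07480403, -0.00704608, -0.09711523,
       -0.01909796, -0.01247991]), 'effort': array([ 7.86731380e-05, -4.91294825e+01, -4.04103007e-01, -3.12531710e+01,
       -6.40001404e-02,  4.37933556e-02,  1.90544711e-04]), 'tool_pos': array([ 0.28817442, -0.58198653,  0.22146046]), 'tool_rot': array([-9.01107004e+01, -3.81836708e-03, -1.53653687e+02]), 'force': array([-0.33586537, -0.61889038, -0.01723278]), 'wrist_torque': array([ 0.03082535, -0.03886586, -0.04774696]), 'grip_width': 0.08657619783354888}
{'fx': 393.3940632902701, 'fy': 393.3940632902701, 'cx': 283.20166533088246, 'cy': 212.46460841355213, 'cam_to_world': array([[ 0.73626484, -0.58717265,  0.33636643,  0.82129264],
       [ 0.67660999,  0.64659347, -0.35230074, -0.30160659],
       [-0.01063097,  0.48697553,  0.87335091,  0.93815424],
       [ 0.        ,  0.        ,  0.        ,  1.        ]])}
{'fx': 385.8711266412858, 'fy': 385.8711266412858, 'cx': 279.3800944777743, 'cy': 207.8205783615423, 'cam_to_world': array([[ 0.01857852,  0.97787291, -0.20837324,  0.28602001],
       [-0.99980714,  0.01949703,  0.00235479,  0.03717685],
       [ 0.00636535,  0.20828931,  0.97804655,  1.15584491],
       [ 0.        ,  0.        ,  0.        ,  1.        ]])}
```

View pics/scene0.png

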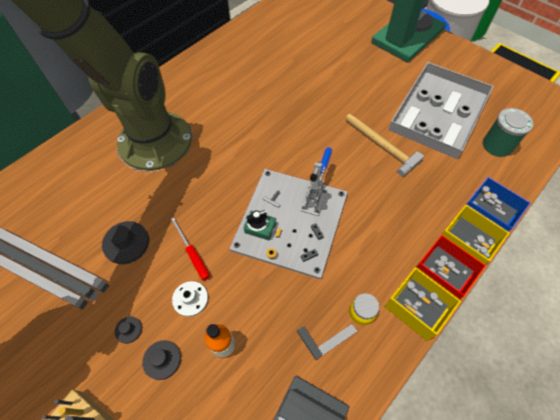

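View pics/top0.png

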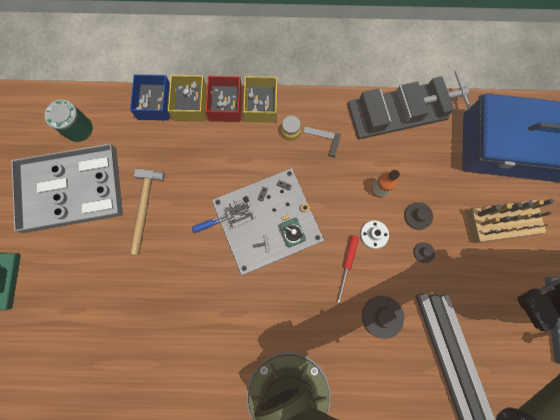

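The dark hub look-alikes in the top view are at (383,317), the largest, (419,215), the middle one, and (424,252), the smallest. I'll zoom in to measure them.

```bash
cat > h.py <<'E'
import numpy as np, cv2
from cell import env
def cam(n): return env.read_camera(n)
def ray(d,u,v):
    T=d["cam_to_world"]; r=T[:3,:3]@np.array([(u-d["cx"])/d["fx"],-(v-d["cy"])/d["fy"],-1.]); return T[:3,3],r
def atz(d,u,v,z):
    o,r=ray(d,u,v); return o+r*(z-o[2])/r[2]
def proj(d,p):
    T=d["cam_to_world"]; c=T[:3,:3].T@(np.asarray(p,float)-T[:3,3]); return np.array([d["cx"]+d["fx"]*c[0]/-c[2], d["cy"]+d["fy"]*c[1]/c[2]])
def crop(d,u0,v0,u1,v1,s,name,marks=[]):
    im=d["image"][v0:v1,u0:u1,::-1].copy(); im=cv2.resize(im,None,fx=s,fy=s,interpolation=cv2.INTER_CUBIC)
    for p in marks:
        a=((proj(d,p)-[u0,v0]+.5)*s); cv2.drawMarker(im,tuple(int(round(x)) for x in a),(255,0,255),cv2.MARKER_CROSS,8,1)
    cv2.imwrite(f"pics/{name}.png",im)
E
python3 - <<'E'
from h import *
d=cam("top"); crop(d,190,160,330,280,5,"t1"); crop(d,355,190,445,340,4,"t2")
s=cam("scene"); crop(s,225,140,355,280,4,"s1"); crop(s,90,210,250,390,3,"s2")
for z in (0.012,): print(atz(d,419,215,z),atz(s,162,360,z))
E
```

```text
[ 0.5159306  -0.38840351  0.012     ] [ 0.519531   -0.38839797  0.012     ]
```

View pics/t1.png

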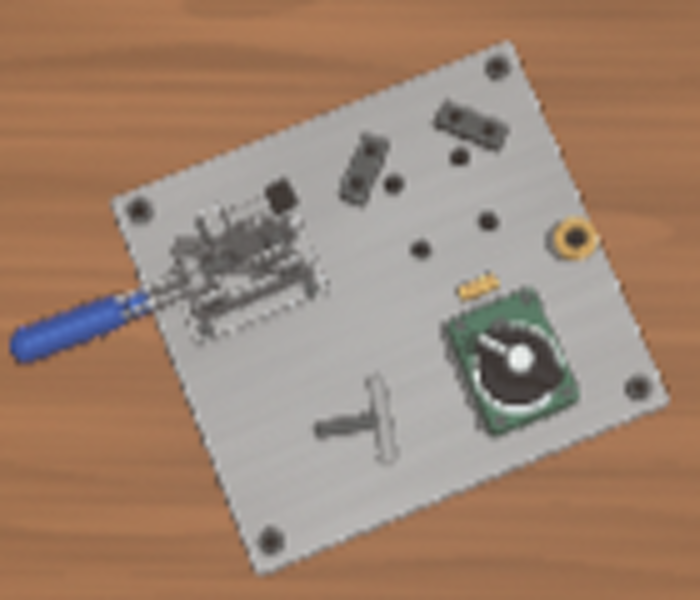

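View pics/t2.png

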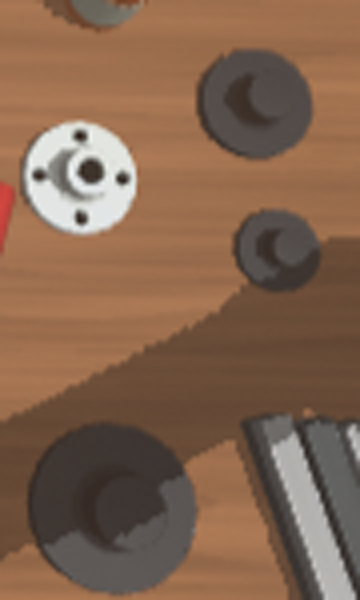

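View pics/s1.png

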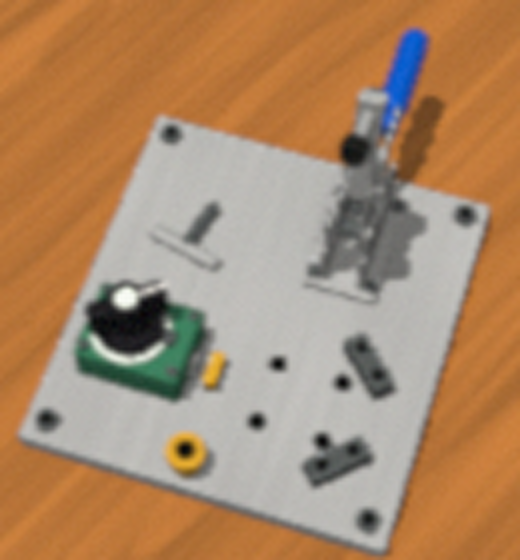

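View pics/s2.png

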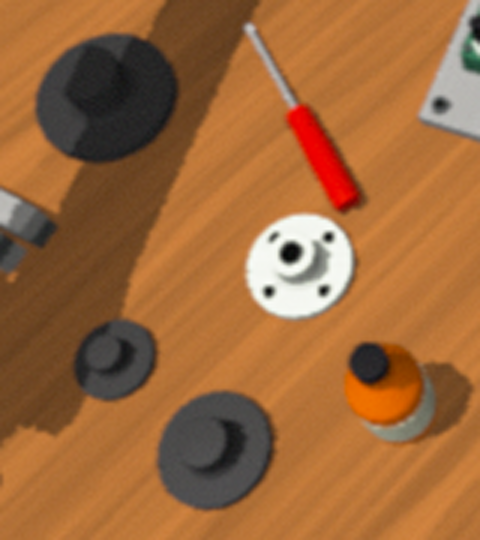

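```bash
cat > m.py <<'E'
from h import *
def blob(d,u,v,r=4):
    g=cv2.cvtColor(d["image"],cv2.COLOR_RGB2GRAY).astype(float)
    for _ in range(4):
        ui,vi=int(round(u)),int(round(v)); p=g[vi-r:vi+r+1,ui-r:ui+r+1]
        yy,xx=np.mgrid[vi-r:vi+r+1,ui-r:ui+r+1]
        w=np.clip(np.median(p)-15-p,0,None); u,v=(w*xx).sum()/w.sum(),(w*yy).sum()/w.sum()
    return u,v
T=cam("top"); S=cam("scene")
def pts(d,L,u0,v0,s,z=0.016): return np.array([atz(d,*blob(d,u0+a/s-.5,v0+b/s-.5,3),z)[:2] for a,b in L])
# order: holes: pair  order same
ht=pts(T,[(394,184),(460,157),(488,221),(421,249)],190,160,5)
hs=pts(S,[(343,382),(322,440),(257,421),(278,363)],225,140,4)
st=pts(T,[(139,210),(497,67),(638,387),(271,542)],190,160,5)
ss=pts(S,[(466,214),(368,520),(47,420),(171,134)],225,140,4)
for n,a,b in(("holes",ht,hs),("screws",st,ss)):
    print(n);print(a.round(4).tolist());print(b.round(4).tolist()); print("mean",a.mean(0),b.mean(0))
    for q in(a,b):
        e=[q[1]-q[2],q[0]-q[3],q[0]-q[1],q[3]-q[2]]
        print([(round(np.linalg.norm(x),4),round(np.degrees(np.arctan2(x[1],x[0])),2)) for x in e])
def flange(d,u,v):
    # dark mask component, min circle on z=.006 world points
    hsv=cv2.cvtColor(d["image"],cv2.COLOR_RGB2HSV); m=((hsv[...,1]<70)&(hsv[...,2]<130)).astype(np.uint8)
    n,l=cv2.connectedComponents(m); c=(l==l[v,u]).astype(np.uint8); cn=max(cv2.findContours(c,0,1)[0],key=cv2.contourArea)
    w=np.array([atz(d,a,b,0.012)[:2] for a,b in cn[:,0].astype(float)],np.float32)
    A=np.c_[2*w,np.ones(len(w))]; x=np.linalg.lstsq(A,(w**2).sum(1),rcond=None)[0]
    print("flange",x[:2],np.sqrt(x[2]+x[0]**2+x[1]**2), cv2.minEnclosingCircle(w))
flange(T,412,218); flange(S,152,370)
E
python3 m.py
```

```text
holes
[[0.5645, 0.0702], [0.5825, 0.028], [0.5416, 0.0111], [0.5233, 0.0515]]
[[0.564, 0.0677], [0.5828, 0.0272], [0.541, 0.0099], [0.5237, 0.0497]]
mean [0.55299594 0.04021713] [0.55288615 0.03862736]
[(np.float64(0.0443), np.float64(22.39)), (np.float64(0.0452), np.float64(24.37)), (np.float64(0.0459), np.float64(113.14)), (np.float64(0.0443), np.float64(114.35))]
[(np.float64(0.0453), np.float64(22.5)), (np.float64(0.0441), np.float64(24.06)), (np.float64(0.0447), np.float64(114.94)), (np.float64(0.0434), np.float64(113.37))]
screws
[[0.5441, 0.2226], [0.6387, 0.0071], [0.4417, -0.0792], [0.3472, 0.1355]]
[[0.5428, 0.2216], [0.6371, 0.0068], [0.4406, -0.0799], [0.3459, 0.1347]]
mean [0.49290984 0.07150065] [0.49160041 0.07078497]
[(np.float64(0.2151), np.float64(23.67)), (np.float64(0.2153), np.float64(23.85)), (np.float64(0.2353), np.float64(113.7)), (np.float64(0.2346), np.float64(113.75))]
[(np.float64(0.2148), np.float64(23.79)), (np.float64(0.2152), np.float64(23.79)), (np.float64(0.2346), np.float64(113.7)), (np.float64(0.2346), np.float64(113.81))]
flange [ 0.51446373 -0.38699508] 0.03979936529300722 ((0.5141984224319458, -0.38686519861221313), 0.04164721071720123)
flange [ 0.51696447 -0.38866393] 0.039966297316719704 ((0.5169100761413574, -0.38814714550971985), 0.04142160341143608)
```

```bash
cat > fx.py <<'E'
from h import *
H=np.array([0.5528,0.0393]); YAW=np.radians(23.77)
def F(x,y,z): c,s=np.cos(YAW),np.sin(YAW); return np.array([H[0]+c*x-s*y,H[1]+s*x+c*y,z])
E
python3 - <<'E'
from fx import *
T=cam("top"); S=cam("scene")
M=[F(0,0,.016),F(.059,0,.016),F(.0297,.0297,.03),F(.0297,-.0297,.03),F(-.115,0,.09),F(-.0525,0.012,.03),F(-.0525,-.012,.03),F(0,.148,.069),F(0,.227,.08),
 F(-.079,.028,.05),F(-.079,-.028,.05),F(-.151,.028,.05),F(-.151,-.028,.05)]
crop(T,190,160,330,280,5,"t3",M); crop(S,225,140,355,280,4,"s3",M)
E
```

```text
(no output)
```

View pics/t3.png

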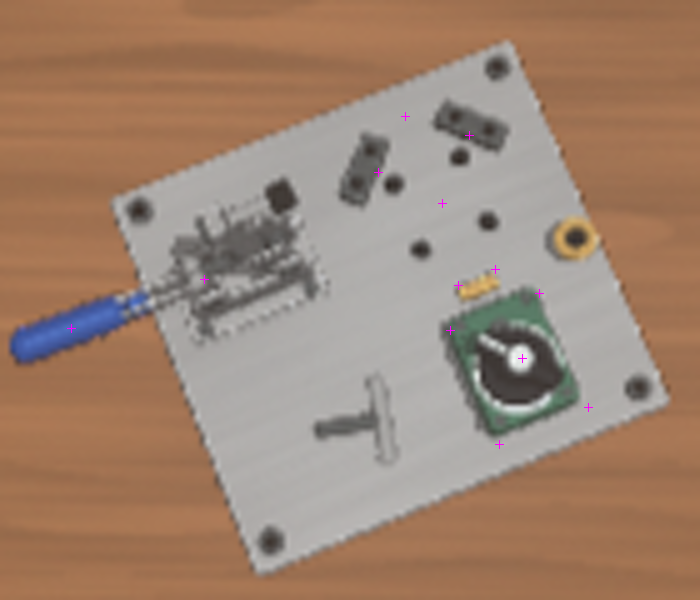

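View pics/s3.png

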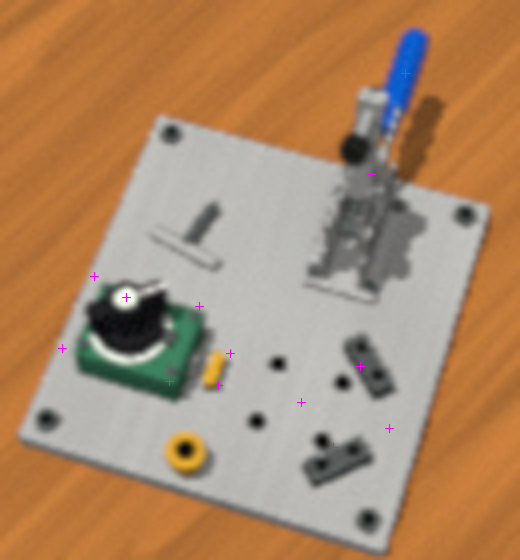

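The middle one is the blank, at about (0.516, -0.388). The overlay fits the knob cap, the vee faces and the pivot. Next I check clearance from the oil bottle and the other hubs.

Run:
```python
from fx import *
T=cam("top"); S=cam("scene")
print("cap", atz(T,393.5,175,.165), atz(S,213,331,.165))
print("donehub", atz(T,374.5,235,.012), atz(S,190,298,.012))
print("small",atz(T,424.5,252,.01),"boss top", atz(T,355+268/4-.5,190+95/4-.5,.042), atz(S,90+203/3-.5,210+440/3-.5,.042))
print("place",F(-.007,0,.034),"knob",F(-.115,0,.068),"handle",F(0,.227,.08))
crop(T,190,160,330,280,1,"x")
```

```text
cap [ 0.59310203 -0.26922705  0.165     ] [ 0.60045246 -0.2737153   0.165     ]
donehub [ 0.4522912 -0.2515545  0.012    ] [ 0.45799446 -0.25285589  0.012     ]
small [ 0.40456079 -0.39914794  0.01      ] boss top [ 0.51531077 -0.38493109  0.042     ] [ 0.51531713 -0.38769852  0.042     ]
place [0.5463938  0.03647854 0.034     ] knob [ 0.44755535 -0.00705261  0.068     ] handle [0.46130398 0.24704378 0.08      ]
```

```bash
python3 -m pendant '[0.95,0.81,0,0,0,0,80, 0.95,0.81,0,0,0,0,80, 0.95,0.81,0,0,0,0,80, 0.95,0.81,0,0,0,0,80, 0.95,0.81,0,0,0,0,80, 0.95,0.81,0,0,0,0,80, 0,0,-0.5,0,0,0,80, 0,0,0,0,0,0,80]' 10
```

```text
time_s: 1.5
tool_pos: [0.5149, -0.3879, 0.2004]
tool_rot: [-90.2, -0.2, -153.7]
force: [-0.2, -1.1, -0.5]
grip_width: 0.0799
```

```bash
python3 -m pendant '[0,0,-1,0,0,0,70, 0,0,-1,0,0,0,70, 0,0,-1,0,0,0,70, 0,0,-0.9,0,0,0,70, 0,0,-0.3,0,0,0,70, 0,0,0,0,0,0,70]' 10
python3 - <<'E'
from h import *
T=cam("top"); S=cam("scene")
crop(T,375,170,465,260,6,"t4"); crop(S,90,280,250,400,4,"s4")
E
```

```text
time_s: 2.25
tool_pos: [0.5155, -0.3892, 0.0346]
tool_rot: [-90.0, -0.0, -153.8]
force: [0.3, -0.1, -0.1]
grip_width: 0.07
```

View pics/s4.png

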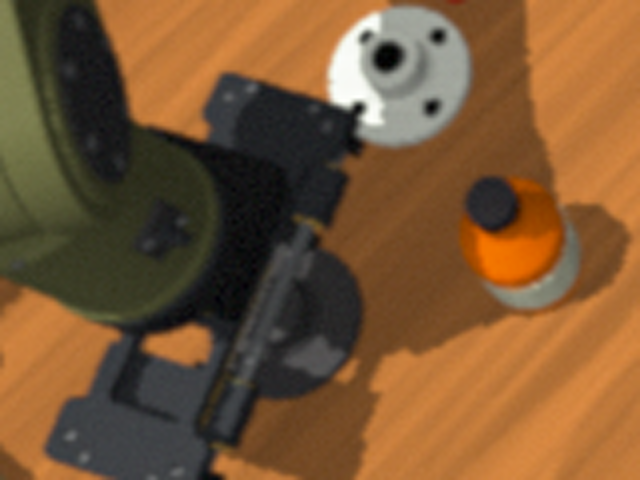

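View pics/t4.png

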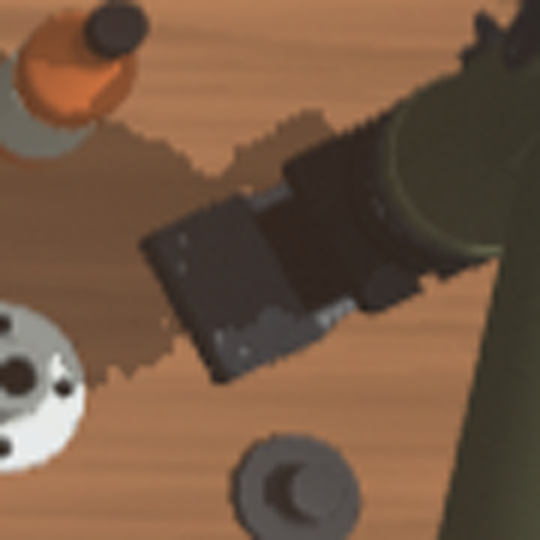

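Both fingers straddle the boss and the body is clear of the oil bottle. Next I go down the last 16 mm and close lightly to centre.

```bash
python3 -m pendant '[0,0.03,-0.4,0,0,0,70, 0,0,0,0,0,0,30, 0,0,0,0,0,0,30, 0,0,0,0,0,0,30, 0,0,0,0,0,0,30, 0,0,0,0,0,0,30]' 5
```

```text
time_s: 3.1
tool_pos: [0.5167, -0.3873, 0.0189]
tool_rot: [-89.9, 0.0, -153.7]
force: [1.3, -0.5, 0.4]
grip_width: 0.036
```

Width reads 36 mm, so it is on the boss. I open, turn +59° and regrip to centre the other way.

```bash
python3 -m pendant '[0,0,0,0,0,0,70, 0,0,0,0,0,0,70, 0,0,0,0,0,0.98,70, 0,0,0,0,0,0.98,70, 0,0,0,0,0,0.98,70, 0,0,0,0,0,0.98,70, 0,0,0,0,0,0.98,70, 0,0,0,0,0,0.98,70, 0,0,0,0,0,0,70]' 5; python3 -m pendant '[0,0,0,0,0,0,30, 0,0,0,0,0,0,30, 0,0,0,0,0,0,30, 0,0,0,0,0,0,30, 0,0,0,0,0,0,30]' 8;  python3 -m pendant '[0,0,0,0,0,0,30, 0,0,0,0,0,0,30]' 25
```

```text
time_s: 4.22
tool_pos: [0.5163, -0.3869, 0.0185]
tool_rot: [-90.0, 0.0, -95.0]
force: [0.3, 0.7, -0.5]
grip_width: 0.0701
time_s: 4.85
tool_pos: [0.5164, -0.3869, 0.0186]
tool_rot: [-90.0, -0.0, -94.9]
force: [0.9, -0.0, 0.2]
grip_width: 0.0358
time_s: 5.1
tool_pos: [0.5164, -0.3869, 0.0186]
tool_rot: [-90.0, 0.0, -94.9]
force: [-0.2, -1.0, 0.1]
grip_width: 0.0356
```

```bash
python3 -m pendant '[0,0,0.2,0,0,0,30, 0,0,0.5,0,0,0,30, 0,0,0.8,0,0,0,30, 0,0,0.8,0,0,0,30, 0,0,0.8,0,0,0,30, 0,0,0.8,0,0,0,30, 0,0,0.7,0,0,0,30, 0,0,0.4,0,0,0,30,0,0,0,0,0,0,30]'; python3 -m pendant '[0.1,0.4,0,0,0,0.3,30, 0.1,0.8,0,0,0,0.4,30, 0.1,1,0,0,0,0.4,30, 0.1,1,0,0,0,0.4,30, 0.1,1,0,0,0,0.4,30, 0.1,1,0,0,0,0.4,30, 0.05,1,0,0,0,0.3,30, 0.05,1,0,0,0,0.27,30, 0.05,1,0,0,0,0,30, 0,1,0,0,0,0,30]'
```

```text
time_s: 6.22
tool_pos: [0.5171, -0.3872, 0.2204]
tool_rot: [-89.9, -0.1, -94.8]
force: [0.4, -0.3, -3.1]
grip_width: 0.0353
time_s: 7.48
tool_pos: [0.5463, -0.0163, 0.2187]
tool_rot: [-90.0, -0.0, -66.0]
force: [0.3, 0.3, -3.1]
grip_width: 0.0355
```

```bash
python3 -m pendant '[0,0.8,0,0,0,0,30, 0,0.4,0,0,0,0,30, 0,0.18,0,0,0,0,30, 0,0,0,0,0,0,30]'
python3 - <<'E'
from fx import *
T=cam("top"); S=cam("scene")
o=env.get_obs(); print(o["tool_pos"],o["tool_rot"],o["force"]); print("rem",(F(-.007,0,.034)-o["tool_pos"])/.04)
crop(T,170,140,330,290,4,"t5"); crop(S,180,100,355,280,3,"s5")
E
```

```text
time_s: 7.98
tool_pos: [0.5465, 0.0357, 0.2185]
tool_rot: [-90.0, -0.0, -66.2]
force: [0.7, -0.3, -3.1]
grip_width: 0.0352
[0.54657059 0.03461261 0.21841605] [-9.00255321e+01 -3.33715856e-02 -6.62778574e+01] [ 0.61727889 -0.1631279  -3.0065677 ]
rem [-4.41955441e-03  4.66482895e-02 -4.61040121e+00]
```

View pics/s5.png

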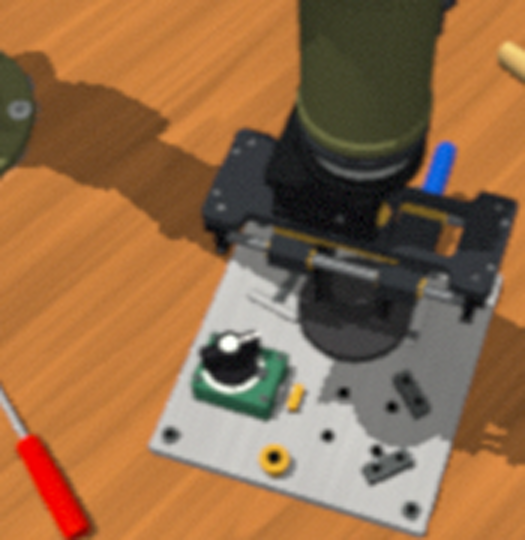

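```bash
python3 -m pendant '[0,0.02,-0.5,0,0,0,30, 0,0,-0.8,0,0,0,30, 0,0,-0.8,0,0,0,30, 0,0,-0.8,0,0,0,30, 0,0,-0.6,0,0,0,30, 0,0,-0.4,0,0,0,30, 0,0,-0.2,0,0,0,30,0,0,0,0,0,0,30]'
python3 - <<'E'
from fx import *
T=cam("top"); S=cam("scene")
o=env.get_obs(); print(o["tool_pos"],o["tool_rot"],o["force"]); print("rem",(F(-.007,0,.034)-o["tool_pos"])/.04)
z=o["tool_pos"][2]-.018
c=F(-.007,0,0)
ring=[c+[.042*np.cos(a),.042*np.sin(a),z+.012] for a in np.arange(0,6.28,.4)]
crop(T,190,150,330,270,5,"t6",ring); crop(S,225,140,355,280,4,"s6",ring)
E
```

```text
time_s: 9.07
tool_pos: [0.5465, 0.0368, 0.0546]
tool_rot: [-90.0, 0.0, -66.2]
force: [0.6, -0.3, -2.0]
grip_width: 0.0356
[0.54719923 0.03709533 0.0554363 ] [-8.99175738e+01 -3.97534338e-02 -6.61628975e+01] [ 0.64281575  0.28280796 -2.48000933]
rem [-0.02013576 -0.01541992 -0.53590751]
```

View pics/s6.png

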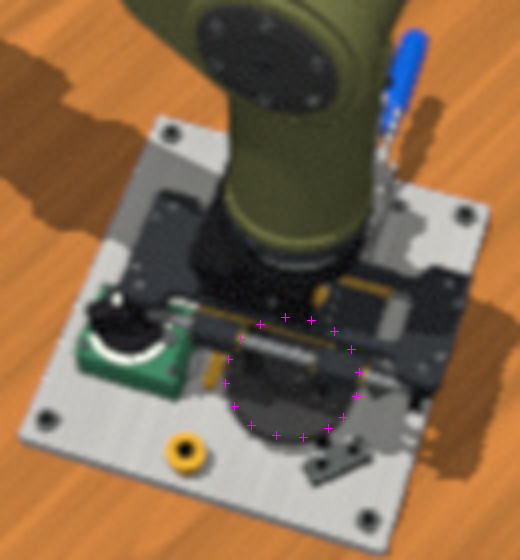

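View pics/t6.png

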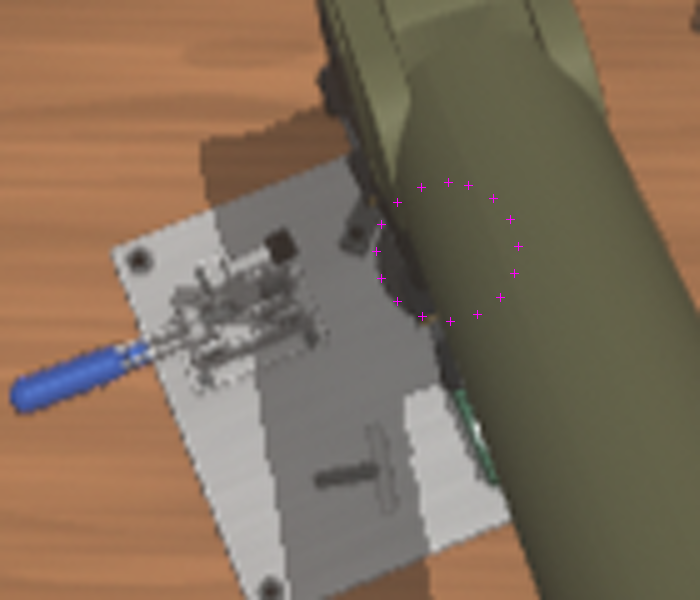

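The ring drawn at the target fits the flange edge in both views. I lower it slowly.

```bash
python3 -m pendant '[-0.01,0,-0.15,0,0,0,30, 0,0,-0.15,0,0,0,30, 0,0,-0.1,0,0,0,30, 0,0,-0.05,0,0,0,30, 0,0,-0.03,0,0,0,30, 0,0,0,0,0,0,30]'
```

```text
time_s: 9.93
tool_pos: [0.5461, 0.0371, 0.0354]
tool_rot: [-90.0, -0.0, -66.2]
force: [0.5, -0.1, -3.4]
grip_width: 0.0357
```

```bash
python3 -m pendant '[0,0,-0.02,0,0,0,30, 0,0,-0.02,0,0,0,30, 0,0,0,0,0,0,30]';python3 -m pendant '[0,0,-0.01,0,0,0,30,0,0,0,0,0,0,30]'
```

```text
time_s: 10.3
tool_pos: [0.5462, 0.0371, 0.0345]
tool_rot: [-90.0, -0.0, -66.2]
force: [-2.6, -0.8, 5.5]
grip_width: 0.0355
time_s: 10.55
tool_pos: [0.5463, 0.0371, 0.0345]
tool_rot: [-90.0, -0.0, -66.2]
force: [-3.6, -0.0, 8.1]
grip_width: 0.0354
```

The force turned upward (8 N), so the hub is on the plate. I open to 56 mm and lift off.

```bash
python3 -m pendant '[0,0,0,0,0,0,40, 0,0,0,0,0,0,56, 0,0,0,0,0,0,56, 0,0,0,0,0,0,56, 0,0,0.4,0,0,0,56, 0,0,0.8,0,0,0,56, 0,0,1,0,0,0,56, 0,0,1,0,0,0,56, 0,0,0.8,0,0,0,56, 0,0,0,0,0,0,56]'; python3 -m pendant '[-0.5,-0.8,0,0,0,0,56, -0.9,-1,0,0,0,0,56, -1,-1,0,0,0,0,56, -1,-1,0,0,0,0,56, -1,-1,0,0,0,0,56, 0,0,0,0,0,0,56]'
python3 - <<'E'
from fx import *
T=cam("top"); S=cam("scene")
o=env.get_obs(); print(o["tool_pos"],o["tool_rot"],o["force"])
c=F(-.007,0,0)
ring=[c+[.042*np.cos(a),.042*np.sin(a),.028] for a in np.arange(0,6.28,.4)]
crop(T,190,160,330,280,5,"t7",ring); crop(S,225,140,355,280,4,"s7",ring)
E
```

```text
time_s: 11.8
tool_pos: [0.5481, 0.0376, 0.1973]
tool_rot: [-89.7, -0.2, -66.1]
force: [0.2, -0.5, -1.1]
grip_width: 0.0559
time_s: 12.55
tool_pos: [0.3668, -0.1577, 0.1928]
tool_rot: [-90.1, -0.0, -66.6]
force: [0.3, 0.4, -0.2]
grip_width: 0.0559
[ 0.36988927 -0.15466896  0.193247  ] [-8.99799306e+01  7.24370301e-03 -6.62103291e+01] [0.04474276 0.2602004  0.45575382]
```

View pics/s7.png

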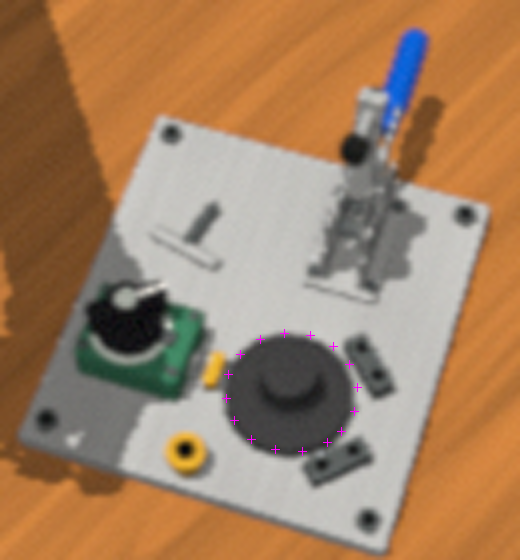

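View pics/t7.png

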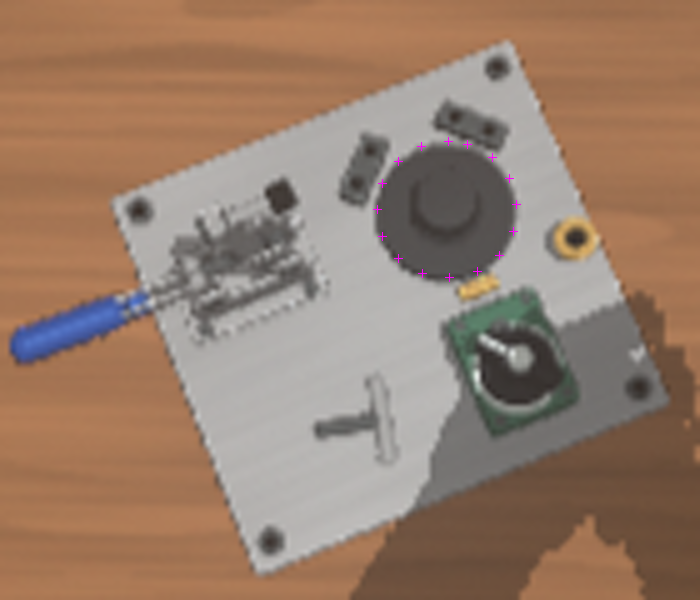

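The hub stands right (ring within 1–2 mm), just clear of the nose, and the bystanders haven't moved. Now I go over the knob with the jaw across the bar (yaw about -119°).

```bash
python3 -m pendant '[0.3,0.5,0,0,0,-0.88,45, 0.4,0.8,0,0,0,-0.88,45, 0.4,0.8,0,0,0,-0.88,45, 0.4,0.8,0,0,0,-0.88,45, 0.4,0.7,0,0,0,-0.88,45, 0,0,0,0,0,-0.88,45, 0,0,-1,0,0,0,45, 0,0,0,0,0,0,45]'
python3 - <<'E'
from fx import *
T=cam("top"); S=cam("scene")
o=env.get_obs(); print(o["tool_pos"],o["tool_rot"],o["force"]); print("rem",(F(-.115,0,.068)-o["tool_pos"])/.04)
crop(S,180,100,355,280,4,"s8"); crop(T,190,150,330,270,5,"t8")
E
```

```text
time_s: 13.65
tool_pos: [0.4442, -0.0089, 0.1513]
tool_rot: [-90.3, -0.0, -118.7]
force: [-0.1, 0.0, 0.5]
grip_width: 0.0454
[ 0.44636929 -0.00968551  0.15389193] [-9.00372046e+01  5.01274655e-02 -1.18831394e+02] [-0.2200472   0.08343397  0.27619973]
rem [ 0.02965151  0.0658225  -2.14729817]
```

View pics/s8.png

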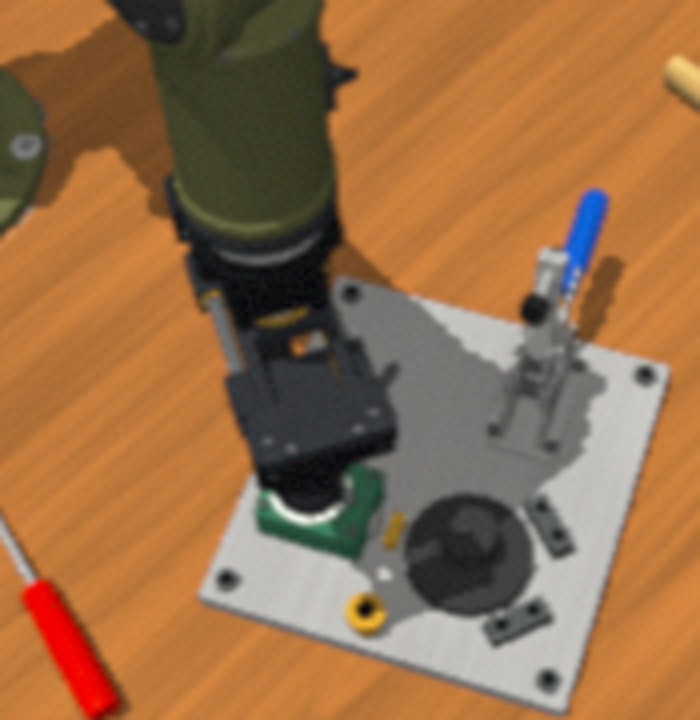

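```bash
python3 -m pendant '[0.03,0.06,-0.6,0,0,0,45, 0,0,-0.7,0,0,0,45, 0,0,-0.5,0,0,0,45, 0,0,-0.25,0,0,0,45, 0,0,-0.05,0,0,0,45, 0,0,0,0,0,0,45]' 20
python3 - <<'E'
from fx import *
o=env.get_obs(); print(o["tool_pos"],o["tool_rot"],o["force"]); print("rem",(F(-.115,0,.068)-o["tool_pos"])/.04)
E
```

```text
time_s: 14.5
tool_pos: [0.448, -0.0085, 0.0703]
tool_rot: [-89.9, 0.0, -119.0]
force: [-0.2, 0.1, 0.3]
grip_width: 0.045
[ 0.44802353 -0.00849848  0.07025978] [-8.99177371e+01  2.15103785e-02 -1.18954420e+02] [-0.24487045  0.07402007  0.26400651]
rem [-0.01170431  0.03614672 -0.05649461]
```

```bash
python3 -m pendant '[-0.01,0.035,-0.04,0,0,0,45, 0,0,0,0,0,0,10, 0,0,0,0,0,0,5, 0,0,0,0,0,0,5, 0,0,0,0,0,0,5, 0,0,0,0,0,0,5, 0,0,0,0,0,0,5, 0,0,0,0,0,0,5]' 20
python3 - <<'E'
from fx import *
o=env.get_obs(); print(o["force"],o["wrist_torque"])
E
```

```text
time_s: 15.5
tool_pos: [0.4478, -0.0079, 0.068]
tool_rot: [-89.9, 0.0, -119.0]
force: [4.2, -3.0, -4.3]
grip_width: 0.0138
[ 4.19172386 -2.98035208 -4.30393953] [-0.68331706 -0.98864957  0.00373065]
```

Bar gripped (13.8 mm). I turn it clockwise.

```bash
python3 -m pendant '[0,0,0,0,0,-0.6,5, 0,0,0,0,0,-0.6,5, 0,0,0,0,0,-0.6,5, 0,0,0,0,0,-0.6,5, 0,0,0,0,0,-0.6,5, 0,0,0,0,0,0,5]' 30
python3 - <<'E'
from fx import *
o=env.get_obs(); print(o["force"],o["wrist_torque"],o["tool_rot"])
E
python3 -m pendant '[0,0,0,0,0,-0.6,5, 0,0,0,0,0,-0.6,5, 0,0,0,0,0,-0.6,5, 0,0,0,0,0,-0.6,5, 0,0,0,0,0,-0.6,5, 0,0,0,0,0,-0.3,5,0,0,0,0,0,0,5]' 30
python3 - <<'E'
from fx import *
o=env.get_obs(); print(o["force"],o["wrist_torque"],o["tool_rot"])
E
```

```text
time_s: 16.25
tool_pos: [0.4472, -0.0073, 0.0679]
tool_rot: [-90.0, 0.0, -148.9]
force: [3.2, -1.6, -1.7]
grip_width: 0.0139
[ 3.22548021 -1.63525539 -1.71428363] [-0.454436   -0.62153802  0.08455187] [-8.99593556e+01  2.79451375e-02 -1.48895085e+02]
time_s: 17.12
tool_pos: [0.447, -0.0066, 0.068]
tool_rot: [-90.0, 0.0, 178.2]
force: [1.6, 0.6, 0.2]
grip_width: 0.0138
[1.58169782 0.55592448 0.16086113] [ 0.06324864 -0.42522502 -0.11653253] [-9.00355846e+01  1.56193860e-02  1.78169987e+02]
```

```bash
python3 -m pendant '[0,0,0,0,0,-0.5,5, 0,0,0,0,0,-0.4,5, 0,0,0,0,0,-0.2,5, 0,0,0,0,0,0,5]' 30
python3 - <<'E'
from fx import *
o=env.get_obs(); print(o["force"],o["wrist_torque"],o["tool_rot"])
E
```

```text
time_s: 17.62
tool_pos: [0.4471, -0.0063, 0.068]
tool_rot: [-90.0, 0.0, 167.2]
force: [1.9, 1.5, 0.9]
grip_width: 0.0137
[1.91903703 1.46418328 0.8646229 ] [ 0.49634154 -0.47411327  0.53209543] [-9.00281040e+01  1.74580910e-02  1.67234249e+02]
```

Torque rose to 0.53 N m against the stop after 74°, so it has clicked. I let go, lift and look.

```bash
python3 -m pendant '[0,0,0,0,0,0.1,20, 0,0,0,0,0,0,45, 0,0,0,0,0,0,45, 0,0,0.5,0,0,0,45, 0,0,1,0,0,0,45, 0,0,1,0,0,0,45, 0,0,1,0,0,0,45, -0.5,-1,0,0,0,0,45, -0.5,-1,0,0,0,0,45, -0.5,-1,0,0,0,0,45]' 30;python3 -m pendant '[0,-1,0,0,0,0,45,0,-1,0,0,0,0,45,0,0,0,0,0,0,45]'
python3 - <<'E'
from fx import *
T=cam("top"); S=cam("scene")
o=env.get_obs(); print(o["tool_pos"],o["tool_rot"],o["force"])
c=F(0,0,0)
ring=[c+[.042*np.cos(a),.042*np.sin(a),.028] for a in np.arange(0,6.28,.4)]
crop(T,190,160,330,280,5,"t9",ring); crop(S,225,140,355,280,4,"s9",ring)
E
```

```text
time_s: 18.88
tool_pos: [0.3858, -0.1284, 0.2079]
tool_rot: [-90.0, 0.0, 168.0]
force: [0.8, -0.2, -0.5]
grip_width: 0.0452
time_s: 19.25
tool_pos: [0.3857, -0.21, 0.2073]
tool_rot: [-90.0, -0.1, 167.7]
force: [-0.1, 0.1, -0.3]
grip_width: 0.0452
[ 0.38658414 -0.20676017  0.20744901] [-9.00607892e+01 -5.55759986e-02  1.68010258e+02] [0.84564272 0.04820867 0.10505361]
```

View pics/s9.png

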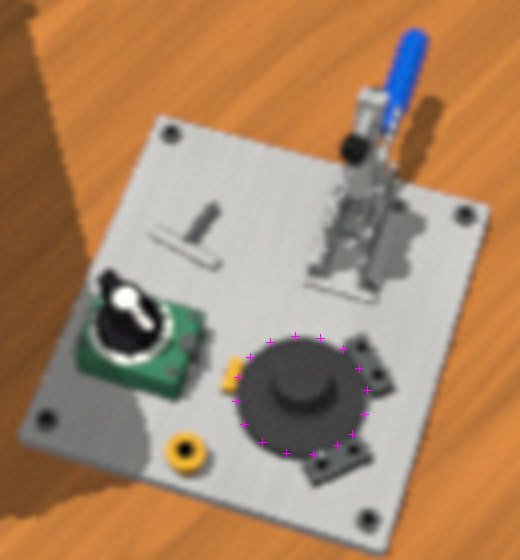

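View pics/t9.png

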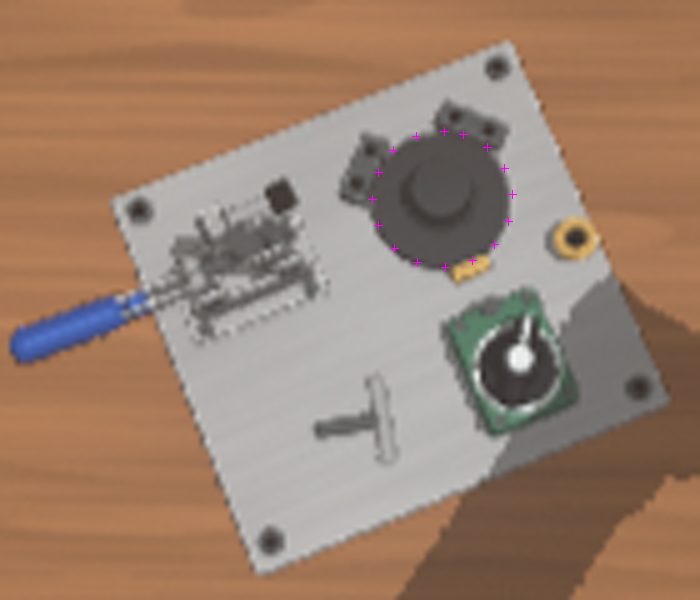

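The hub bears on both vee blocks, the nose presses it, and the knob pointer has turned about 74°. Now to the handle, turning the jaw back to the fixture's x.

```bash
python3 -m pendant '[0.8,0.3,0.5,0,0,0.97,45, 0.8,0.6,0.5,0,0,0.97,45, 0.3,1,0.25,0,0,0.97,45, 0,1,0,0,0,0.97,45, 0,1,0,0,0,0.97,45, 0,1,0,0,0,0.97,45, 0,1,0,0,0,0.97,45, 0,1,0,0,0,0.97,45, 0,1,0,0,0,0.97,45, 0,1,0,0,0,0.97,45]' 30;python3 -m pendant '[0,1,0,0,0,0.97,45,0,0.9,0,0,0,0.97,45,0,0.5,0,0,0,0.97,45,0,0,0,0,0,0,45]'
python3 - <<'E'
from fx import *
T=cam("top"); S=cam("scene")
o=env.get_obs(); print(o["tool_pos"],o["tool_rot"],o["qpos"]); print("rem",(F(0,.227,.08)-o["tool_pos"])/.04)
crop(S,225,80,375,260,4,"s10"); crop(T,170,150,330,270,4,"t10",[F(0,.227,.08)])
E
```

```text
time_s: 20.6
tool_pos: [0.4617, 0.1515, 0.2579]
tool_rot: [-90.0, -0.1, -94.5]
force: [0.7, -0.1, 0.4]
grip_width: 0.0453
time_s: 21.1
tool_pos: [0.4611, 0.2476, 0.2578]
tool_rot: [-90.0, 0.1, -65.6]
force: [-0.2, 0.2, 0.7]
grip_width: 0.0451
[0.46234851 0.24458216 0.25764427] [-9.00351098e+01 -4.75408790e-02 -6.59772727e+01] [ 23.72678612   6.42269303 -57.85346205  96.38191239   5.55558409
  80.27835328 -10.88630333]
rem [-0.02611323  0.06154054 -4.44110682]
```

View pics/s10.png

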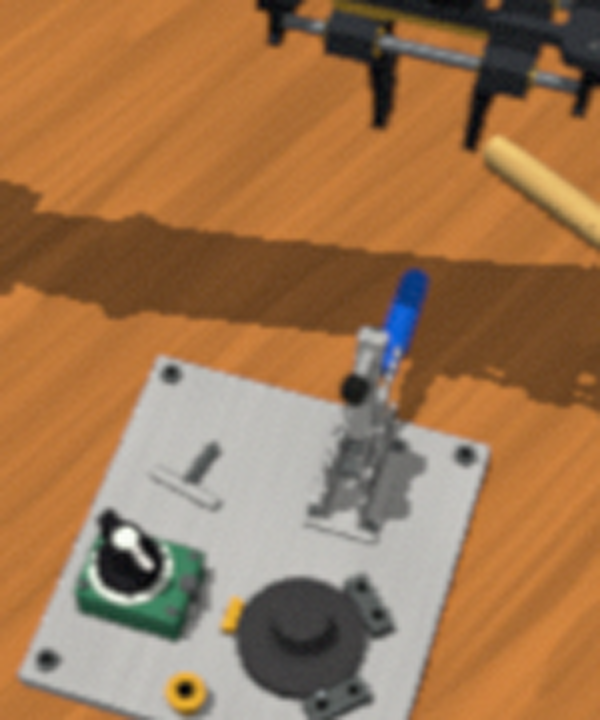

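```bash
python3 -m pendant '[-0.02,0.06,-0.6,0,0,0,45, 0,0,-1,0,0,0,45, 0,0,-1,0,0,0,45, 0,0,-1,0,0,0,45, 0,0,-0.7,0,0,0,45, 0,0,-0.4,0,0,0,45, 0,0,-0.2,0,0,0,45, 0,0,0,0,0,0,45]' 30
python3 - <<'E'
from fx import *
T=cam("top"); S=cam("scene")
o=env.get_obs(); print(o["tool_pos"],o["tool_rot"],o["force"]); print("rem",(F(0,.227,.061)-o["tool_pos"])/.04)
crop(S,245,80,375,220,5,"s11"); crop(T,170,150,330,270,4,"t11")
pr=None
for t in [0,.1,.25,.4,.55,.7,.85,1.0,1.1,1.2,1.3,1.38,1.48,1.52]:
    a=.1384+t; p=F(0,.148+.08*np.cos(a),.069+.08*np.sin(a))
    if pr is not None: print(t,((p-pr)/.04).round(2))
    pr=p
E
```

```text
time_s: 22.2
tool_pos: [0.4623, 0.2471, 0.0621]
tool_rot: [-90.0, -0.0, -65.9]
force: [0.1, 1.3, 0.7]
grip_width: 0.0452
[0.46277325 0.24757512 0.06275699] [-8.98994950e+01 -1.73558088e-02 -6.58793694e+01] [-0.32197308 -0.01034872 -0.37634293]
rem [-0.03673175 -0.01328342 -0.04392482]
0.1 [ 0.02 -0.03  0.2 ]
0.25 [ 0.04 -0.08  0.29]
0.4 [ 0.05 -0.12  0.27]
0.55 [ 0.07 -0.16  0.25]
0.7 [ 0.08 -0.19  0.22]
0.85 [ 0.1  -0.22  0.18]
1.0 [ 0.11 -0.24  0.15]
1.1 [ 0.07 -0.17  0.07]
1.2 [ 0.08 -0.18  0.06]
1.3 [ 0.08 -0.18  0.04]
1.38 [ 0.06 -0.15  0.01]
1.48 [ 0.08 -0.18  0.  ]
1.52 [ 0.03 -0.07 -0.01]
```

View pics/s11.png

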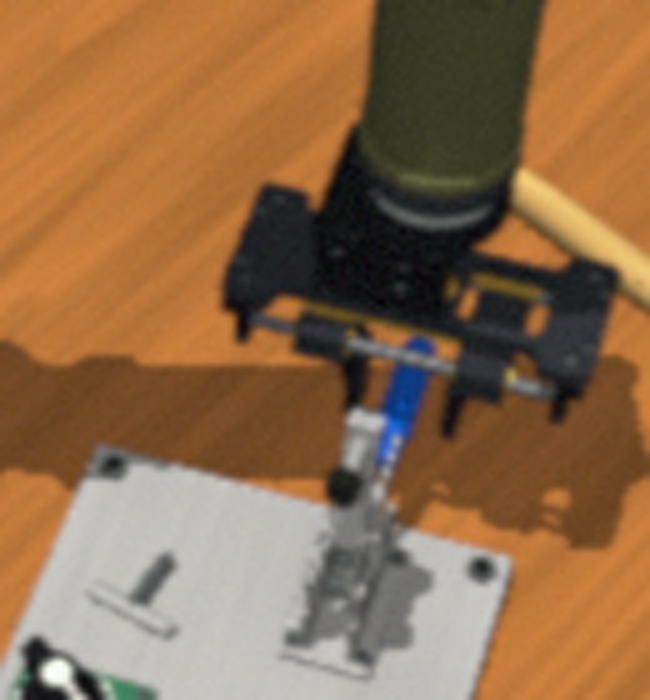

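View pics/t11.png

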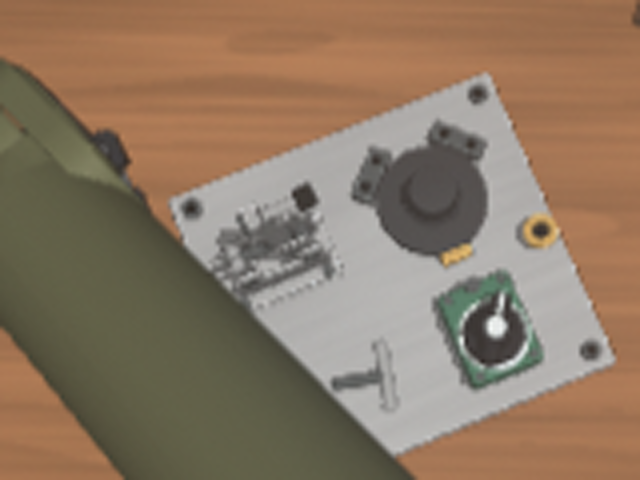

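The grip lies between the fingers, and arm and body are clear of the clamp. I pinch and swing along the arc.

```bash
python3 -m pendant '[-0.03,-0.01,-0.04,0,0,0,45, 0,0,0,0,0,0,15, 0,0,0,0,0,0,15, 0,0,0,0,0,0,15, 0,0,0,0,0,0,15, 0,0,0,0,0,0,15]' 20
python3 -m pendant '[0.02,-0.03,0.20,0,0,0,15, 0.04,-0.08,0.29,0,0,0,15, 0.05,-0.12,0.27,0,0,0,15, 0,0,0,0,0,0,15]'
```

```text
time_s: 23.05
tool_pos: [0.4624, 0.2476, 0.0606]
tool_rot: [-89.8, 0.0, -65.9]
force: [5.2, 2.7, -3.4]
grip_width: 0.0193
time_s: 23.55
tool_pos: [0.4667, 0.2376, 0.0915]
tool_rot: [-89.8, -0.0, -65.9]
force: [3.9, 2.0, -1.2]
grip_width: 0.019
```

```bash
python3 -m pendant '[0.07,-0.16,0.25,0,0,0,15, 0.08,-0.19,0.22,0,0,0,15, 0.10,-0.22,0.18,0,0,0,15, 0.11,-0.24,0.15,0,0,0,15, 0,0,0,0,0,0,15]'
python3 - <<'E'
from fx import *
S=cam("scene"); crop(S,245,60,375,260,4,"s12")
E
```

```text
time_s: 24.18
tool_pos: [0.4809, 0.2054, 0.1229]
tool_rot: [-89.8, 0.0, -65.9]
force: [5.7, 1.1, -0.7]
grip_width: 0.0195
```

View pics/s12.png

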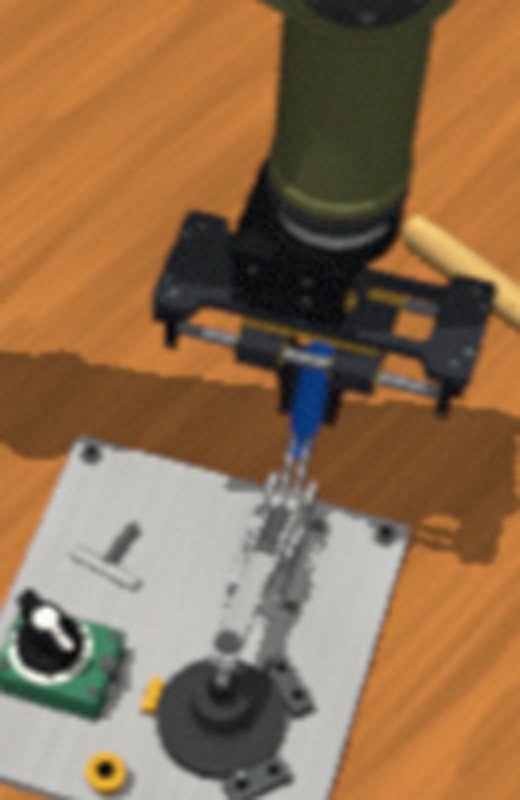

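The arm is coming down over the boss with the handle following. I carry on past dead centre.

```bash
python3 -m pendant '[0.07,-0.17,0.07,0,0,0,15, 0.08,-0.18,0.06,0,0,0,15, 0.08,-0.18,0.04,0,0,0,15, 0.06,-0.15,0.01,0,0,0,15, 0,0,0,0,0,0,15]' 30;  python3 -m pendant '[0.08,-0.18,0,0,0,0,15, 0.05,-0.11,0,0,0,0,15, 0,0,0,0,0,0,15]' 30
python3 - <<'E'
from fx import *
o=env.get_obs(); p=o["tool_pos"]; c,s=np.cos(YAW),np.sin(YAW); d=p[:2]-H; print("fixture y",-s*d[0]+c*d[1],"force y'",-s*o["force"][0]+c*o["force"][1])
S=cam("scene"); crop(S,225,60,355,260,4,"s13")
E
```

```text
time_s: 24.85
tool_pos: [0.491, 0.1825, 0.1298]
tool_rot: [-89.8, 0.3, -65.8]
force: [4.6, 7.4, -1.4]
grip_width: 0.0193
time_s: 25.22
tool_pos: [0.4967, 0.1698, 0.1304]
tool_rot: [-89.8, 0.2, -65.8]
force: [3.2, 4.4, 2.6]
grip_width: 0.0191
fixture y 0.14205018511960443 force y' 2.7130748450645665
```

View pics/s13.png

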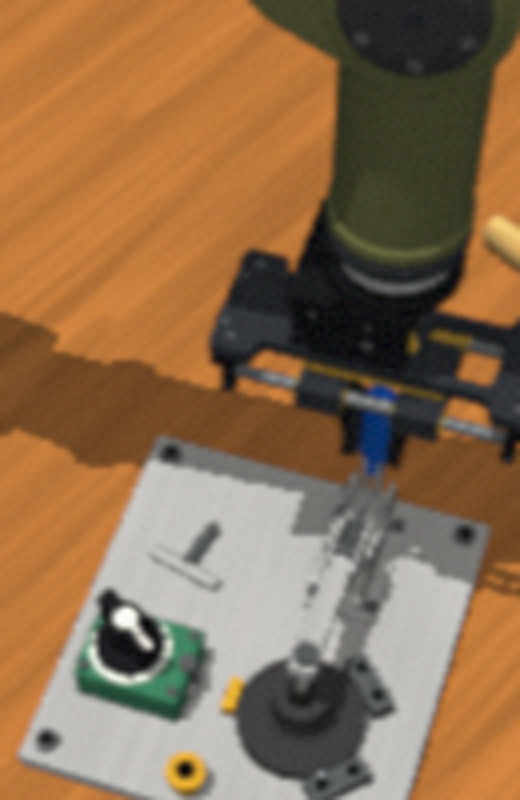

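Tool is at y' = 142 mm; the grip should stand at 144 when shut. I push a little further to feel the stop.

```bash
python3 -m pendant '[0.04,-0.09,0,0,0,0,15, 0,0,0,0,0,0,15]' 30; python3 -m pendant '[0.04,-0.09,0,0,0,0,15, 0,0,0,0,0,0,15]' 30
```

```text
time_s: 25.52
tool_pos: [0.4979, 0.1669, 0.1303]
tool_rot: [-89.8, 0.3, -65.7]
force: [3.9, 7.1, 1.5]
grip_width: 0.0193
time_s: 25.78
tool_pos: [0.4979, 0.1669, 0.1303]
tool_rot: [-89.8, 0.5, -65.6]
force: [0.0, 13.1, 0.6]
grip_width: 0.0193
```

The force rises with no motion: it is at the stop. I release and withdraw straight up.

```bash
python3 -m pendant '[-0.02,0.05,0,0,0,0,15, 0,0,0,0,0,0,30, 0,0,0,0,0,0,45, 0,0,0,0,0,0,45, 0,0,0.3,0,0,0,45, 0,0,0.8,0,0,0,45, 0,0,1,0,0,0,45, 0,0,1,0,0,0,45, 0,0,0.8,0,0,0,45, 0,0,0,0,0,0,45]' ; python3 -m pendant '[0,0.9,0,0,0,0,45,0,1,0,0,0,0,45,0,1,0,0,0,0,45,0,1,0,0,0,0,45,0,0.5,0,0,0,0,45,0,0,0,0,0,0,45]'
python3 - <<'E'
from fx import *
T=cam("top"); S=cam("scene")
o=env.get_obs(); print(o["tool_pos"],o["force"])
M=[F(0,.144,.149)]+[F(0,0,0)+[.042*np.cos(a),.042*np.sin(a),.028] for a in np.arange(0,6.28,.4)]
crop(T,190,160,330,280,5,"t14",M); crop(S,225,120,355,280,4,"s14",M)
E
```

```text
time_s: 27.02
tool_pos: [0.5002, 0.1619, 0.289]
tool_rot: [-89.7, -0.1, -65.9]
force: [-0.0, -0.0, -0.1]
grip_width: 0.045
time_s: 27.78
tool_pos: [0.4974, 0.3388, 0.2849]
tool_rot: [-90.1, 0.1, -65.6]
force: [0.5, -0.4, -0.0]
grip_width: 0.0453
[0.4988332  0.33628282 0.28516895] [0.51876258 0.07264561 0.43004407]
```

View pics/s14.png

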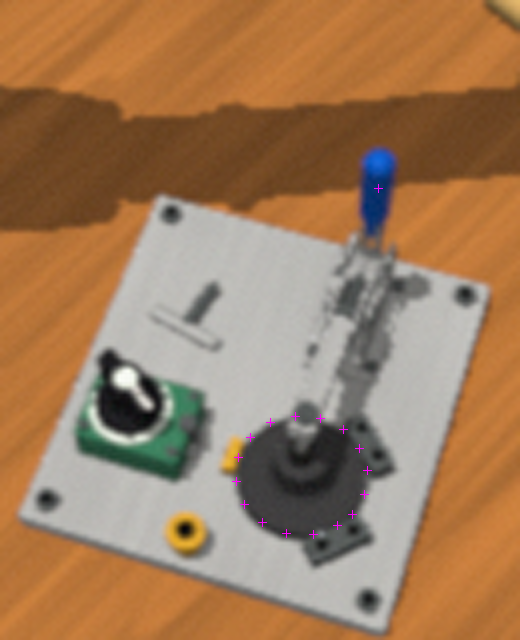

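View pics/t14.png

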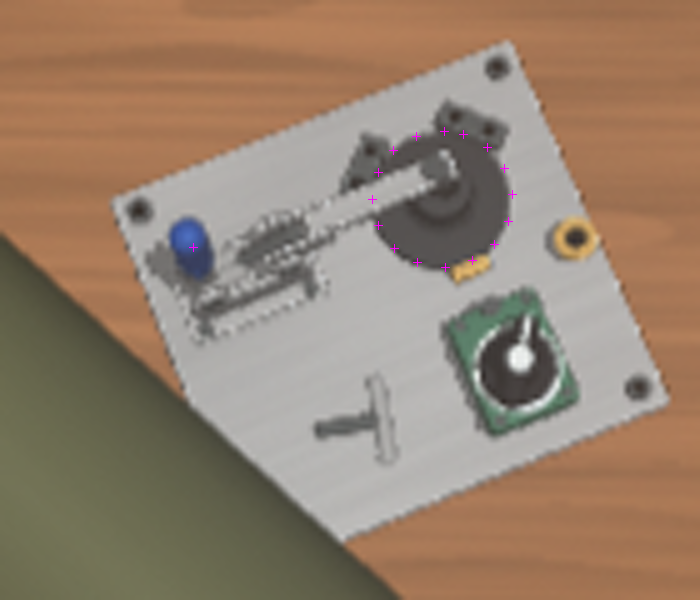

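The handle is upright with its grip on the predicted shut position in both views, the foot is on the boss, the hub is home and the knob unchanged. I'm handing in.

Run:
```python
from h import *
print(env.get_obs()["joint_velocities"].round(2)); print(env.sign_off())
```

```text
[ 1.19 -0.69  0.41 -0.01  0.1  -0.   -0.1 ]
the job is handed in; nothing more can be done
None
```

The hub is clamped on the fixture ready for drilling, and I handed the job in at about 28 s. No verdict came back.

**What I did**
- **Hub:** I picked up the middle-sized dark hub by its boss, regripping once to centre it. I set it on the plate about 7 mm short of home and let go.
- **Knob:** I turned it clockwise about 74° until the torque rose to about 0.5 N m against the stop, then let go.
- **Clamp:** I swung the handle over along its arc to its stop, where the push rose to 13 N with no further motion, then let go and moved clear.

**Last checks, all from the camera pictures**
- **Hub:** the flange touches both vee blocks and the nose. It fits the circle drawn at home to within about 1–2 mm. That is as fine as the pictures resolve and close to the 2 mm allowed, so being home rests mainly on the contact with both blocks.
- **Knob:** the pointer stayed at its turned position after I let go.
- **Clamp:** the handle stands upright where it should when shut, with the foot on the boss. I could not measure the foot's pressing force.
- **Bystanders:** the bush and chuck key on the plate look unmoved. I did not take a final picture of those on the bench; nothing in the force readings showed that the arm had touched them.

No check failed or disagreed.

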